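# Build up an alternating disc-spring stack on its arbor

## Robot

A 6-joint arm with a two-finger parallel gripper is mounted at the origin on a cart in front of the work surface, level with it; the furniture and walls round the work are solid. World frame = base frame: x ahead of the robot, y to its left, z up, the work surface at z = 0. Lengths are in m, angles in rad, forces in N, time in s.
With the tool pointing down it reaches from about 0.3 to 0.875 m from the base axis. Payload 4.2 kg.
Tool frame: the origin (TCP) lies between the finger pads; the fingertips stand 17 mm ahead of it and the grasp point (between the pads) lies 2 mm behind it; z points along the fingers, y is the line along which they close (so a half turn about z gives the same grasp; the last joint's range is limited). The gripper opens to 85 mm and grips with 20 to 120 N. Pads are 22 mm wide; open, the fingers measure 114 mm over their backs; the gripper's body (76 mm by 85 mm) begins 54 mm behind the grasp point. The pads swing forward as they close: fully open they stand 13 mm farther back than shut.
Start: joints at [1.204, 0.32, 1.565, -0, 1.257, -0.02], TCP at [0.195, 0.541, 0.248] pointing down, gripper open.
Joint ranges: [-3.11, 3.11], [-0.84, 2.01], [0.21, 2.61], [-1.34, 4.49], [0.05, 2.63], [-2.56, 2.56]. Speed limits (rad/s): [2.57, 2.57, 3.14, 3.14, 3.14, 3.14].

## Interface

Orientations are given as [roll, pitch, yaw] about the fixed x, y, z axes, in that order (R = Rz(yaw) Ry(pitch) Rx(roll)).
In Python, from workcell import ctrl gives the robot as it stands. The module is installed in compiled form; this text tells all that it offers.
- The arm moves only by the tool carry_out, never from a script. Its argument "targets" is a list of rows, each an object of numbers: "dx", "dy", "dz": the shift along the tool's x, y, z in m; "turn": the turn about the tool's z in rad. In form: [{"dx": .., "dy": .., "dz": .., "turn": ..}, ...]. A call has 1 to 8 rows; each row shifts and turns the commanded pose from where the row before left it, along the tool's axes as they then stand; what a row does not reach is not made up. A row lasts 1/10 s, in which the tool goes at most 50 mm and 8.59 degrees, less where a joint would pass 70% of its speed; a pose out of reach is approached as far as the arm can. A call is refused whole if a number of a shift passes 0.05 or a number of a turn 0.15, either way. A call with a gripper value outside its range is refused whole. "jaw" is the opening, from -1 (shut) to 1 (fully open), set as the call begins (left out, the last holds). The fingers move at their own pace and stop on an object; the grip force is fixed at half the most. Time passes only in rows, so rows that do not move let the fingers close. It gives the time, the measured TCP pose, the force, the opening and the grip force at its end, in the units of the state.
- ctrl.state(): the state, without advancing time (a new reading comes with each control period).
- ctrl.grab_frame(name): name is "scene" or "top" or "wrist"; returns a dict with "img" (420x560x3 uint8, blue, green, red), "vfov" (degrees; the focal length in pixels is half the picture's height over the tangent of half this angle, whatever the lens; pixels are square), "cx", "cy" (the principal point, pixels), "k1" (the pictures are not rectified: a ray, as slopes to the right and down, at radius r is drawn at 1 + k1 r^2 times it, then the intrinsics apply), "R" (3x3) and "t" (3): a world point X has camera coordinates R X + t. Camera axes: x right, y down, z forward; pixel columns grow to the right and rows downward; lengths in m; the calibration is good to about 2 mm. A picture is of the moment at which its call begins. There is no depth.
- ctrl.close_job(): hands the job in; it is judged then, once.
The state is a dict: "time_s": time; "joints": joint angles; "joint_velocities": joint speeds; "joint_torque": joint torques, N m; "tool_pos": TCP position; "tcp_rot": TCP orientation; "ft_force": force on the tool from outside, world axes, zero at the start; "torque": the same for the moment, N m; "finger_gap": finger opening in m; "gripper_force": force on a finger pad.
Only numpy, scipy, OpenCV 4.12 (cv2) and the standard library are available. Lean on these libraries where they do the work, as an engineer would, in place of code of your own. Each camera call takes 0.05 s, during which the arm holds its last target. There are 200 camera calls.

## Task

Finish the disc-spring stack on the arbor: one conical washer is already on it; take the three others off the grey board and thread them on so that all four face alternately up and down from bottom to top (each washer facing the other way from the one below it). They already lie with the face up that they need, so choose the order and turn none over; leave the stack resting level on the seat and do not disturb the vials and the tape roll.

Things in the scene. Friction and masses are not known exactly. Their poses are not given: they have to be found in the camera images.
- arbor_seat (a point): fixed arbor: round aluminium foot 80 mm across, 8 mm high, and a dark steel post 17 mm in diameter, its top 62 mm above the foot (last 10 mm tapering to 9 mm). Point: on the post's axis at the foot's top face (the seat), z up. One of the four washers (any) starts on the seat. Alternating, each washer adds 13 mm; two facing the same way nest and add only about 5 mm.
- board: fixed grey plastic board, 95 x 270 mm, 8 mm thick, lying flat on the bench; origin at the centre of its underside, its y axis along the long side. Three of the washers lie flat on it in a row along y, about 88 mm apart.
- spring_a_mid (a point): steel conical spring washer, one of four alike: outside diameter 54 mm, hole 22 mm, 13 mm high over all, dished 8 mm; rim and hole edge are upright edges 5 mm high. Point: on its axis, 6.5 mm from either face; its z axis points out of the hollow side. z up: rim at the top, rests on its hole edge. z down: rests on its rim, like a low dome. Two start z up, two z down. 0.06 kg, rigid.
- spring_b_mid (a point): steel conical spring washer, one of four alike: outside diameter 54 mm, hole 22 mm, 13 mm high over all, dished 8 mm; rim and hole edge are upright edges 5 mm high. Point: on its axis, 6.5 mm from either face; its z axis points out of the hollow side. z up: rim at the top, rests on its hole edge. z down: rests on its rim, like a low dome. Two start z up, two z down. 0.06 kg, rigid.
- spring_c_mid (a point): steel conical spring washer, one of four alike: outside diameter 54 mm, hole 22 mm, 13 mm high over all, dished 8 mm; rim and hole edge are upright edges 5 mm high. Point: on its axis, 6.5 mm from either face; its z axis points out of the hollow side. z up: rim at the top, rests on its hole edge. z down: rests on its rim, like a low dome. Two start z up, two z down. 0.06 kg, rigid.
- spring_d_mid (a point): steel conical spring washer, one of four alike: outside diameter 54 mm, hole 22 mm, 13 mm high over all, dished 8 mm; rim and hole edge are upright edges 5 mm high. Point: on its axis, 6.5 mm from either face; its z axis points out of the hollow side. z up: rim at the top, rests on its hole edge. z down: rests on its rim, like a low dome. Two start z up, two z down. 0.06 kg, rigid.
- titration_stand: fixed furniture to keep clear of: tall stand with clamps and upright glass tubes on the lower bench at the left, up to 0.66 m above the work bench within 0.15 m of its origin; origin at the middle of its base plate's underside. An arm that starts to the left of it must lift over it
- vial_black: bystander: small glass sample vial with a black cap, 23 mm in diameter, 52 mm high, standing behind the work; origin under its centre
- vial_white: bystander: small glass sample vial with a white cap, 23 mm in diameter, 52 mm high, standing behind the work; origin under its centre
- tape_roll: bystander: roll of label tape, 68 mm in diameter, 19 mm high, lying flat to the near right of the arbor; origin under its centre
There are look-alikes about, which are no part of the job. Leave any blue look-alike of the part that bears spring_d_mid alone.

How it is judged:
At the end, for the whole second after the job is handed in: All four washers are on the arbor (axis within 4 mm of the post's, level within 0.12 rad), each facing the other way from the one below, without having been turned over, resting on one another and the seat (centres 6.5, 19.5, 32.5 and 45.5 mm above the seat, each within 3 mm), released and at rest (horizontal distance between each of spring_a_mid, spring_b_mid, spring_c_mid, spring_d_mid and arbor_seat below 0.004 m and angle between each of spring_a_mid, spring_b_mid's own z axis and vertical below 0.12 rad and angle between each of spring_c_mid, spring_d_mid's own z axis and vertical above 3.02 rad and (((z of spring_a_mid in the frame of arbor_seat between 0.0035 and 0.0095 m or z of spring_a_mid in the frame of arbor_seat between 0.0295 and 0.0355 m) and (z of spring_b_mid in the frame of arbor_seat between 0.0035 and 0.0095 m or z of spring_b_mid in the frame of arbor_seat between 0.0295 and 0.0355 m) and (z of spring_c_mid in the frame of arbor_seat between 0.0165 and 0.0225 m or z of spring_c_mid in the frame of arbor_seat between 0.0425 and 0.0485 m) and (z of spring_d_mid in the frame of arbor_seat between 0.0165 and 0.0225 m or z of spring_d_mid in the frame of arbor_seat between 0.0425 and 0.0485 m)) or ((z of spring_c_mid in the frame of arbor_seat between 0.0035 and 0.0095 m or z of spring_c_mid in the frame of arbor_seat between 0.0295 and 0.0355 m) and (z of spring_d_mid in the frame of arbor_seat between 0.0035 and 0.0095 m or z of spring_d_mid in the frame of arbor_seat between 0.0295 and 0.0355 m) and (z of spring_a_mid in the frame of arbor_seat between 0.0165 and 0.0225 m or z of spring_a_mid in the frame of arbor_seat between 0.0425 and 0.0485 m) and (z of spring_b_mid in the frame of arbor_seat between 0.0165 and 0.0225 m or z of spring_b_mid in the frame of arbor_seat between 0.0425 and 0.0485 m))) and linear speed of each of spring_a, spring_b, spring_c, spring_d below 0.02 m/s); the robot touches nothing.
It fails at once if vial_black is tipped or moved more than 30 mm (distance of vial_black from where it was at the start of the episode above 0.03 m or angle between vial_black's own z axis and vertical above 0.5 rad).
It fails at once if vial_white is tipped or moved more than 30 mm (distance of vial_white from where it was at the start of the episode above 0.03 m or angle between vial_white's own z axis and vertical above 0.5 rad).
It fails at once if tape_roll is tipped or moved more than 30 mm (distance of tape_roll from where it was at the start of the episode above 0.03 m or angle between tape_roll's own z axis and vertical above 0.5 rad).
It also fails if it takes over 72 s, if anything falls off the work surface, if the arm or the gripper's body presses on something with over 40 N, if the wrist force passes 120 N, or if a joint passes its speed limit or range.

## Working session

There is one attempt and no reset: what is moved stays moved. The work goes in short steps, Python scripts to look and compute and a tool call to move; the robot and the scene stay as the last step left them, time stands still between calls to the robot, and variables do not carry over. Pictures are saved under pics/ and viewed, at most 10 in all, crops included, and the job is handed in when it is done.

Besides the shell and the picture viewer there is one more tool, called after "Emit:" as name(argument=value, ...), one argument or row to a line, values as JSON. carry_out: Moves the arm, as the interface text tells. Its arguments: {"type":"object","properties":{"targets":{"type":"array"},"jaw":{"type":"number"}},"required":["targets"]}

```bash
mkdir -p pics
cat > h.py <<'E'
import numpy as np, cv2
from workcell import ctrl
def grab(n,save=None):
    f=ctrl.grab_frame(n)
    if save: cv2.imwrite('pics/'+save,f['img'])
    return f
def K(f):
    F=f['img'].shape[0]/2/np.tan(np.radians(f['vfov'])/2)
    return np.array([[F,0,f['cx']],[0,F,f['cy']],[0,0,1]])
def cast(f,uv,z):
    p=cv2.undistortPoints(np.array([[uv]],float),K(f),np.array([f['k1'],0,0,0.]))[0,0]
    R=np.array(f['R']);t=np.array(f['t']);C=-R.T@t;d=R.T@np.array([p[0],p[1],1])
    return C+d*(z-C[2])/d[2]
def proj(f,X):
    R=np.array(f['R']);t=np.array(f['t'])
    return cv2.projectPoints(np.array([X],float),cv2.Rodrigues(R)[0],t,K(f),np.array([f['k1'],0,0,0.]))[0][0,0]
E
python3 - <<'E'
from h import *
f=grab('top','top0.png');g=grab('scene','scene0.png');w=grab('wrist','w0.png')
cv2.imwrite('pics/a.png',np.hstack([f['img'],g['img']])[:, :]) if 0 else None
for q in (f,g,w): print(q['vfov'],q['cx'],q['cy'],q['k1'],(-np.array(q['R']).T@np.array(q['t'])).round(3),np.array(q['R']).round(2).tolist())
print(ctrl.state())
E
```

```text
48.07533542905849 275.4600071609673 211.41095492846082 0.05191220049713421 [0.344 0.106 1.146] [[0.01, -1.0, 0.02], [-0.99, -0.01, -0.12], [0.12, -0.02, -0.99]]
42.70058216930444 278.1944207264257 207.47189626509493 -0.21050988818882457 [ 0.054 -0.963  0.811] [[0.92, -0.39, 0.0], [-0.22, -0.53, -0.82], [0.32, 0.75, -0.57]]
58.012222046789766 273.4996683000275 210.73481641962383 -0.07563028748481083 [0.128 0.565 0.374] [[0.34, 0.94, -0.0], [0.9, -0.33, 0.28], [0.26, -0.1, -0.96]]
{'time_s': 0.15, 'joints': array([ 1.20399360e+00,  3.20139824e-01,  1.56540017e+00, -2.29795117e-06,
        1.25739359e+00, -2.00032733e-02]), 'joint_velocities': array([ 1.84055384e-03, -1.00299402e-03, -3.09593329e-03,  1.42963489e-05,
        2.52845433e-04, -1.37602053e-04]), 'joint_torque': array([-3.36993626e-04, -4.15845859e+01, -2.34340471e+01, -1.05282966e-04,
        6.12110045e-03, -2.98534769e-05]), 'tool_pos': array([0.19531765, 0.5404533 , 0.24767785]), 'tcp_rot': array([-3.14025194e+00, -2.46367332e-05,  2.79479389e+00]), 'ft_force': array([0.5692702 , 0.12899189, 0.21617279]), 'torque': array([-0.02553204,  0.01844185,  0.02499605]), 'gripper_force': 0.0, 'finger_gap': 0.08532014783413493}
```

View pics/top0.png

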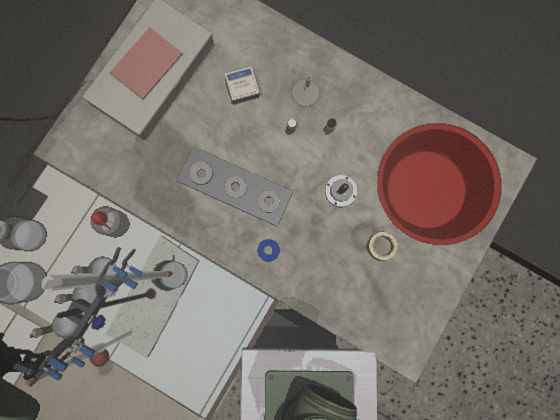

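View pics/scene0.png

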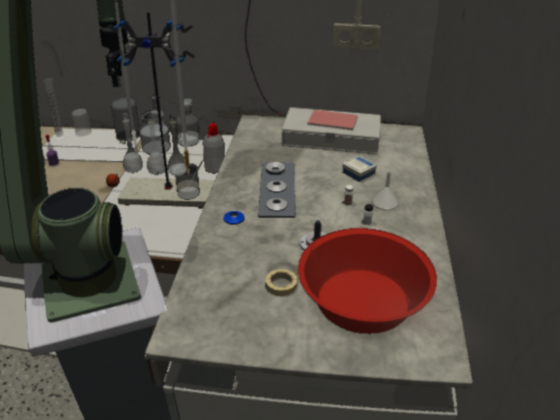

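```bash
cat > s.py <<'E'
from h import *
f=grab('top');g=grab('scene')
def ray(f,uv):
    a=cast(f,uv,0.3);b=cast(f,uv,0.0);return a,(b-a)/np.linalg.norm(b-a)
def tri(u,v):
    a,d=ray(f,u);b,e=ray(g,v)
    s=np.linalg.lstsq(np.c_[d,-e],b-a,rcond=None)[0]
    return ((a+s[0]*d+b+s[1]*e)/2).round(3),np.linalg.norm(a+s[0]*d-b-s[1]*e).round(3)
print('rodbase',tri((168,273),(168,186)))
for n,uv,z in [('w1',(201,173),.02),('w2',(235,186.5),.02),('w3',(268.5,202),.02),('foot',(341,191),.008),('tape',(382,246),.01),('blue',(268,250),.01)]: print(n,cast(f,uv,z).round(3))
for u in [(165,237),(200,258),(150,355),(108,335)]: print('plate',cast(f,u,-.1).round(3),cast(f,u,-.3).round(3))
a=cv2.resize(f['img'][140:380,0:380],(0,0),fx=2.1,fy=2.1,interpolation=cv2.INTER_CUBIC)
cv2.imwrite('pics/c1.png',cv2.convertScaleAbs(a,alpha=1.4))
E
python3 s.py
```

```text
rodbase (array([ 0.297,  0.348, -0.025]), np.float64(0.057))
w1 [0.566 0.264 0.02 ]
w2 [0.534 0.181 0.02 ]
w3 [0.498 0.099 0.02 ]
foot [ 0.529 -0.078  0.008]
tape [ 0.396 -0.176  0.01 ]
blue [0.383 0.099 0.01 ]
plate [ 0.417  0.369 -0.1  ] [ 0.429  0.412 -0.3  ]
plate [ 0.363  0.276 -0.1  ] [ 0.367  0.304 -0.3  ]
plate [ 0.118  0.394 -0.1  ] [ 0.081  0.44  -0.3  ]
plate [ 0.167  0.502 -0.1  ] [ 0.138  0.565 -0.3  ]
```

View pics/c1.png

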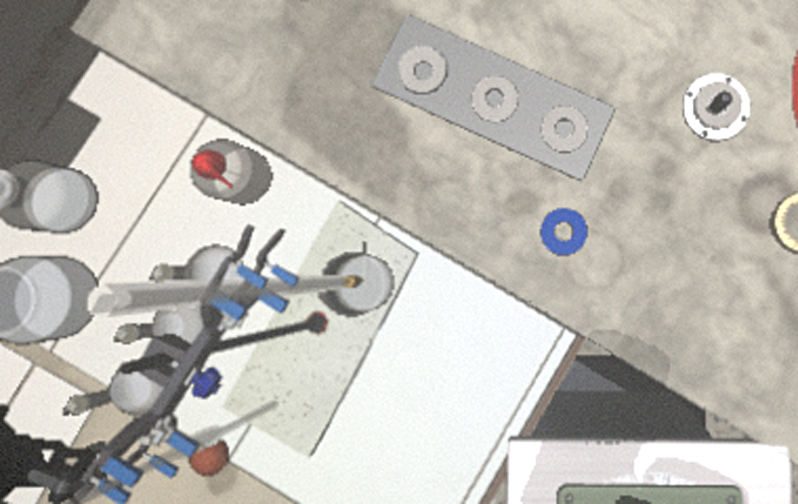

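```bash
cat > plan.py <<'E'
from h import *
import json
def plan(wps,step=.046,tstep=.145):
    s=ctrl.state();p=s['tool_pos'].copy();psi=s['tcp_rot'][2];n0=0
    rows=[]
    for w in wps:
        q=np.array(w[:3]);dpsi=(w[3]-psi if len(w)>3 else 0)
        n=int(max(np.ceil(np.linalg.norm(q-p)/step),np.ceil(abs(dpsi)/tstep),1))
        for i in range(n):
            d=(q-p)/n
            c,sn=np.cos(psi),np.sin(psi)
            rows.append(dict(dx=round(d[0]*c+d[1]*sn,4),dy=round(d[0]*sn-d[1]*c,4),dz=round(-d[2],4),turn=round(-dpsi/n,4)))
            psi+=dpsi/n
        p=q
    for i in range(0,len(rows),8): print(json.dumps(rows[i:i+8]))
E
python3 - <<'E'
from plan import *
plan([(.12,.54,.40),(.05,.45,.60),(.03,.36,.72)])
E
```

```text
[{"dx": 0.0177, "dy": -0.0065, "dz": -0.038, "turn": 0.0}, {"dx": 0.0177, "dy": -0.0065, "dz": -0.038, "turn": 0.0}, {"dx": 0.0177, "dy": -0.0065, "dz": -0.038, "turn": 0.0}, {"dx": 0.0177, "dy": -0.0065, "dz": -0.038, "turn": 0.0}, {"dx": 0.0059, "dy": -0.0181, "dz": -0.0333, "turn": 0.0}, {"dx": 0.0059, "dy": -0.0181, "dz": -0.0333, "turn": 0.0}, {"dx": 0.0059, "dy": -0.0181, "dz": -0.0333, "turn": 0.0}, {"dx": 0.0059, "dy": -0.0181, "dz": -0.0333, "turn": 0.0}]
[{"dx": 0.0059, "dy": -0.0181, "dz": -0.0333, "turn": 0.0}, {"dx": 0.0059, "dy": -0.0181, "dz": -0.0333, "turn": 0.0}, {"dx": -0.0029, "dy": -0.0229, "dz": -0.03, "turn": 0.0}, {"dx": -0.0029, "dy": -0.0229, "dz": -0.03, "turn": 0.0}, {"dx": -0.0029, "dy": -0.0229, "dz": -0.03, "turn": 0.0}, {"dx": -0.0029, "dy": -0.0229, "dz": -0.03, "turn": 0.0}]
```

Emit:
carry_out(
  targets=[
    {"dx":0.018,"dy":-0.006,"dz":-0.038},
    {"dx":0.018,"dy":-0.006,"dz":-0.038},
    {"dx":0.018,"dy":-0.006,"dz":-0.038},
    {"dx":0.018,"dy":-0.006,"dz":-0.038},
    {"dx":0.006,"dy":-0.018,"dz":-0.033},
    {"dx":0.006,"dy":-0.018,"dz":-0.033},
    {"dx":0.006,"dy":-0.018,"dz":-0.033},
    {"dx":0.006,"dy":-0.018,"dz":-0.033},
  ],
)

```text
invalid input at $.targets[0]: expected keys dx, dy, dz, turn
```

Emit:
carry_out(
  targets=[
    {"dx":0.006,"dy":-0.018,"dz":-0.033},
    {"dx":0.006,"dy":-0.018,"dz":-0.033},
    {"dx":-0.003,"dy":-0.023,"dz":-0.03},
    {"dx":-0.003,"dy":-0.023,"dz":-0.03},
    {"dx":-0.003,"dy":-0.023,"dz":-0.03},
    {"dx":-0.003,"dy":-0.023,"dz":-0.03},
  ],
)

```text
invalid input at $.targets[0]: expected keys dx, dy, dz, turn
```

Emit:
carry_out(
  targets=[
    {"dx":0.018,"dy":-0.006,"dz":-0.038,"turn":0},
    {"dx":0.018,"dy":-0.006,"dz":-0.038,"turn":0},
    {"dx":0.018,"dy":-0.006,"dz":-0.038,"turn":0},
    {"dx":0.018,"dy":-0.006,"dz":-0.038,"turn":0},
    {"dx":0.006,"dy":-0.018,"dz":-0.033,"turn":0},
    {"dx":0.006,"dy":-0.018,"dz":-0.033,"turn":0},
    {"dx":0.006,"dy":-0.018,"dz":-0.033,"turn":0},
    {"dx":0.006,"dy":-0.018,"dz":-0.033,"turn":0},
  ],
)

```text
time_s: 1.05
tool_pos: [0.072, 0.4822, 0.5337]
tcp_rot: [3.141, -0.0, 2.795]
ft_force: [-0.1, 0.5, -1.1]
finger_gap: 0.0852
gripper_force: 0.0
```

Emit:
carry_out(
  targets=[
    {"dx":0.006,"dy":-0.018,"dz":-0.033,"turn":0},
    {"dx":0.006,"dy":-0.018,"dz":-0.033,"turn":0},
    {"dx":-0.003,"dy":-0.023,"dz":-0.03,"turn":0},
    {"dx":-0.003,"dy":-0.023,"dz":-0.03,"turn":0},
    {"dx":-0.003,"dy":-0.023,"dz":-0.03,"turn":0},
    {"dx":-0.003,"dy":-0.023,"dz":-0.03,"turn":0},
  ],
)

```text
time_s: 1.65
tool_pos: [0.0287, 0.3612, 0.7196]
tcp_rot: [3.141, -0.0, 2.795]
ft_force: [-0.4, 0.4, 1.0]
finger_gap: 0.085
gripper_force: 0.0
```

Run:
```python
from plan import *
s=ctrl.state();print(s['joints'].round(2),s['tool_pos'])
plan([(.16,.34,.735,2.2),(.29,.22,.735,1.7),(.37,.11,.735,1.2),(.46,.14,.5,1.184),(.47,.15,.32,1.184)])
```

```text
[ 1.46  0.11  0.63 -0.    2.41  0.24] [0.02871569 0.36120435 0.71961207]
[{"dx": -0.0261, "dy": 0.0049, "dz": -0.0031, "turn": 0.119}, {"dx": -0.0254, "dy": 0.008, "dz": -0.0031, "turn": 0.119}, {"dx": -0.0242, "dy": 0.011, "dz": -0.0031, "turn": 0.119}, {"dx": -0.0228, "dy": 0.0138, "dz": -0.0031, "turn": 0.119}, {"dx": -0.021, "dy": 0.0164, "dz": -0.0031, "turn": 0.119}, {"dx": -0.0434, "dy": 0.0086, "dz": -0.0, "turn": 0.125}, {"dx": -0.042, "dy": 0.014, "dz": -0.0, "turn": 0.125}, {"dx": -0.0399, "dy": 0.0191, "dz": -0.0, "turn": 0.125}]
[{"dx": -0.0372, "dy": 0.0239, "dz": -0.0, "turn": 0.125}, {"dx": -0.0298, "dy": 0.0163, "dz": -0.0, "turn": 0.125}, {"dx": -0.0276, "dy": 0.0199, "dz": -0.0, "turn": 0.125}, {"dx": -0.0249, "dy": 0.0232, "dz": -0.0, "turn": 0.125}, {"dx": -0.0218, "dy": 0.0261, "dz": -0.0, "turn": 0.125}, {"dx": 0.0101, "dy": 0.0122, "dz": 0.0392, "turn": 0.0027}, {"dx": 0.0101, "dy": 0.0121, "dz": 0.0392, "turn": 0.0027}, {"dx": 0.0102, "dy": 0.0121, "dz": 0.0392, "turn": 0.0027}]
[{"dx": 0.0102, "dy": 0.0121, "dz": 0.0392, "turn": 0.0027}, {"dx": 0.0102, "dy": 0.0121, "dz": 0.0392, "turn": 0.0027}, {"dx": 0.0103, "dy": 0.012, "dz": 0.0392, "turn": 0.0027}, {"dx": 0.0033, "dy": 0.0014, "dz": 0.045, "turn": 0.0}, {"dx": 0.0033, "dy": 0.0014, "dz": 0.045, "turn": 0.0}, {"dx": 0.0033, "dy": 0.0014, "dz": 0.045, "turn": 0.0}, {"dx": 0.0033, "dy": 0.0014, "dz": 0.045, "turn": 0.0}]
```

Emit:
carry_out(
  targets=[
    {"dx":-0.026,"dy":0.005,"dz":-0.003,"turn":0.119},
    {"dx":-0.025,"dy":0.008,"dz":-0.003,"turn":0.119},
    {"dx":-0.024,"dy":0.011,"dz":-0.003,"turn":0.119},
    {"dx":-0.023,"dy":0.014,"dz":-0.003,"turn":0.119},
    {"dx":-0.021,"dy":0.016,"dz":-0.003,"turn":0.119},
    {"dx":-0.043,"dy":0.009,"dz":0,"turn":0.125},
    {"dx":-0.042,"dy":0.014,"dz":0,"turn":0.125},
    {"dx":-0.04,"dy":0.019,"dz":0,"turn":0.125},
  ],
)

```text
time_s: 2.45
tool_pos: [0.2583, 0.2509, 0.7333]
tcp_rot: [3.142, -0.0, 1.82]
ft_force: [0.2, 1.5, 0.2]
finger_gap: 0.0854
gripper_force: 0.0
```

Emit:
carry_out(
  targets=[
    {"dx":-0.037,"dy":0.024,"dz":0,"turn":0.125},
    {"dx":-0.03,"dy":0.016,"dz":0,"turn":0.125},
    {"dx":-0.028,"dy":0.02,"dz":0,"turn":0.125},
    {"dx":-0.025,"dy":0.023,"dz":0,"turn":0.125},
    {"dx":-0.022,"dy":0.026,"dz":0,"turn":0.125},
  ],
)

```text
time_s: 2.95
tool_pos: [0.3698, 0.11, 0.7335]
tcp_rot: [3.141, -0.0, 1.194]
ft_force: [-0.2, -0.6, -0.3]
finger_gap: 0.0853
gripper_force: 0.0
```

Run:
```python
from plan import *
s=ctrl.state();print(s['joints'].round(2),s['tool_pos'],s['tcp_rot'])
plan([(.46,.10,.5,1.184),(.49,.11,.31,1.184)])
```

```text
[0.26 0.18 0.48 0.   2.48 0.64] [0.36982513 0.10999835 0.73345214] [ 3.14127371e+00 -4.20565556e-04  1.19442218e+00]
[{"dx": 0.004, "dy": 0.0146, "dz": 0.0389, "turn": 0.0017}, {"dx": 0.004, "dy": 0.0146, "dz": 0.0389, "turn": 0.0017}, {"dx": 0.004, "dy": 0.0146, "dz": 0.0389, "turn": 0.0017}, {"dx": 0.0041, "dy": 0.0146, "dz": 0.0389, "turn": 0.0017}, {"dx": 0.0041, "dy": 0.0146, "dz": 0.0389, "turn": 0.0017}, {"dx": 0.0041, "dy": 0.0146, "dz": 0.0389, "turn": 0.0017}, {"dx": 0.0041, "dy": 0.0048, "dz": 0.038, "turn": -0.0}, {"dx": 0.0041, "dy": 0.0048, "dz": 0.038, "turn": -0.0}]
[{"dx": 0.0041, "dy": 0.0048, "dz": 0.038, "turn": -0.0}, {"dx": 0.0041, "dy": 0.0048, "dz": 0.038, "turn": -0.0}, {"dx": 0.0041, "dy": 0.0048, "dz": 0.038, "turn": -0.0}]
```

Emit:
carry_out(
  targets=[
    {"dx":0.004,"dy":0.0145,"dz":0.039,"turn":0.002},
    {"dx":0.004,"dy":0.0145,"dz":0.039,"turn":0.002},
    {"dx":0.004,"dy":0.0145,"dz":0.039,"turn":0.002},
    {"dx":0.004,"dy":0.0145,"dz":0.039,"turn":0.002},
    {"dx":0.004,"dy":0.0145,"dz":0.039,"turn":0.002},
    {"dx":0.004,"dy":0.0145,"dz":0.039,"turn":0.002},
    {"dx":0.004,"dy":0.005,"dz":0.038,"turn":0},
    {"dx":0.004,"dy":0.005,"dz":0.038,"turn":0},
  ],
)

```text
time_s: 3.75
tool_pos: [0.4714, 0.1053, 0.4215]
tcp_rot: [-3.141, 0.0, 1.187]
ft_force: [1.0, -0.7, -0.4]
finger_gap: 0.0856
gripper_force: 0.0
```

Emit:
carry_out(
  targets=[
    {"dx":0.004,"dy":0.005,"dz":0.038,"turn":0},
    {"dx":0.004,"dy":0.005,"dz":0.038,"turn":0},
    {"dx":0.004,"dy":0.005,"dz":0.038,"turn":0},
    {"dx":0,"dy":0,"dz":0,"turn":0},
  ],
)

```text
time_s: 4.15
tool_pos: [0.4874, 0.1106, 0.3042]
tcp_rot: [-3.132, 0.006, 1.188]
ft_force: [-0.8, -0.8, 0.5]
finger_gap: 0.0857
gripper_force: 0.0
```

Run:
```python
from h import *
s=ctrl.state();print(s['joints'].round(2),s['tool_pos'],s['tcp_rot'])
w=grab('wrist','w1.png')
```

```text
[0.2  0.17 1.62 0.   1.36 0.58] [0.48742626 0.11059897 0.30423376] [-3.13202205  0.00618627  1.18787964]
```

View pics/w1.png

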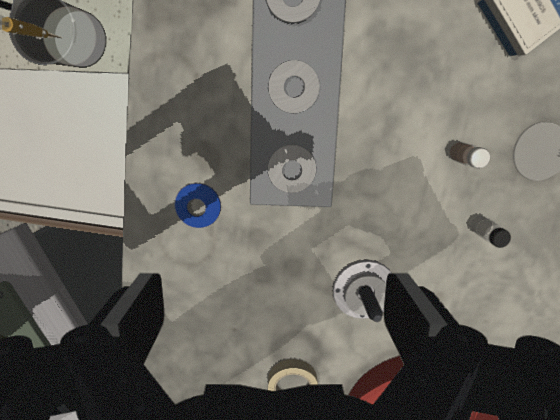

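Run:
```python
from h import *
w=grab('wrist','w2.png');g=grab('scene','s2.png')
def c(im,u,v,r,o=260):
    a=im[max(0,v-r):v+r,u-r:u+r];a=cv2.copyMakeBorder(a,2*r-a.shape[0],0,0,0,cv2.BORDER_CONSTANT)
    a=cv2.normalize(a,None,0,255,cv2.NORM_MINMAX);return cv2.resize(a,(o,o),interpolation=cv2.INTER_CUBIC)
W=w['img'];G=g['img']
cv2.imwrite('pics/c2.png',np.vstack([np.hstack([c(W,294,20,40),c(W,294,86,40),c(W,292,169,40)]),np.hstack([c(W,365,292,40),c(G,277,186,30),c(G,312,240,20)])]))
```

```text
(no output)
```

View pics/c2.png

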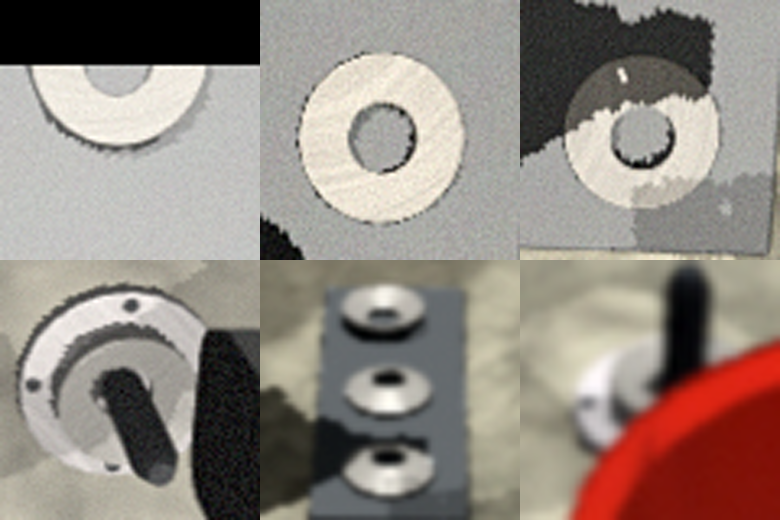

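```bash
cat > det.py <<'E'
from h import *
def circ(f,X,rad,z,tol=.08,win=1.6):
    """circle near world X of radius rad at height z -> world centre"""
    u=proj(f,(X[0],X[1],z)); r=np.mean([np.linalg.norm(proj(f,(X[0]+a,X[1]+b,z))-u) for a,b in((rad,0),(-rad,0),(0,rad),(0,-rad))])
    S=4;h=int(r*win);x0,y0=int(u[0])-h,int(u[1])-h
    im=cv2.cvtColor(f['img'],6)
    x0=max(x0,0);y0=max(y0,0);im=im[y0:y0+2*h,x0:x0+2*h]
    im=cv2.GaussianBlur(cv2.resize(im,(0,0),fx=S,fy=S,interpolation=cv2.INTER_CUBIC),(0,0),3)
    c=cv2.HoughCircles(im,cv2.HOUGH_GRADIENT_ALT,1.5,10,param1=120,param2=.3,minRadius=int(r*S*(1-tol)),maxRadius=int(r*S*(1+tol)))
    if c is None: return None
    c=c[0,0]; p=((c[0]+.5)/S-.5+x0,(c[1]+.5)/S-.5+y0)
    return np.r_[cast(f,p,z)[:2].round(4),p,c[2]/S/r]
E
python3 - <<'E'
from det import *
for n in('wrist','top'):
    f=grab(n); print(n)
    for k,X,rad,z in [('w1',(.566,.264),.027,.021),('w2',(.534,.181),.027,.011),('w3',(.498,.099),.027,.011),('foot',(.529,-.078),.040,.008),('seatw',(.529,-.078),.027,.021),('w2hole',(.534,.181),.011,.021),('w3hole',(.498,.099),.011,.021)]:
        print(k,circ(f,X,rad,z,.15))
s=ctrl.state();print(s['tool_pos'],s['tcp_rot'])
E
```

```text
wrist
w1 [5.64400000e-01 2.62900000e-01 2.85125000e+02 2.62500000e+00
 9.36111195e-01]
w2 None
w3 None
foot [ 5.27700000e-01 -7.44000000e-02  3.55375000e+02  2.89750000e+02
  1.01268202e+00]
seatw None
w2hole [5.35300000e-01 1.82100000e-01 2.87625000e+02 9.00000000e+01
 1.00740279e+00]
w3hole [5.00700000e-01 1.01200000e-01 2.85250000e+02 1.72125000e+02
 1.01240686e+00]
top
w1 [  0.5658       0.2643     200.625      173.           1.00896088]
w2 None
w3 None
foot [ 5.26000000e-01 -7.40000000e-02  3.39375000e+02  1.92250000e+02
  1.07109606e+00]
seatw [ 5.31700000e-01 -7.66000000e-02  3.41250000e+02  1.89125000e+02
  9.88423592e-01]
w2hole None
w3hole None
[0.49073656 0.11119348 0.31187375] [ 3.13765437e+00 -2.68566694e-03  1.18774981e+00]
```

Run:
```python
from plan import *
plan([(.500,.1005,.12,1.192)])
```

```text
[{"dx": -0.0013, "dy": 0.0025, "dz": 0.0384, "turn": -0.0009}, {"dx": -0.0013, "dy": 0.0025, "dz": 0.0384, "turn": -0.0009}, {"dx": -0.0013, "dy": 0.0025, "dz": 0.0384, "turn": -0.0009}, {"dx": -0.0013, "dy": 0.0025, "dz": 0.0384, "turn": -0.0009}, {"dx": -0.0013, "dy": 0.0025, "dz": 0.0384, "turn": -0.0009}]
```

Emit:
carry_out(
  targets=[
    {"dx":-0.0013,"dy":0.0025,"dz":0.038,"turn":0},
    {"dx":-0.0013,"dy":0.0025,"dz":0.038,"turn":0},
    {"dx":-0.0013,"dy":0.0025,"dz":0.038,"turn":0},
    {"dx":-0.0013,"dy":0.0025,"dz":0.038,"turn":0},
    {"dx":-0.0013,"dy":0.0025,"dz":0.038,"turn":0},
    {"dx":0,"dy":0,"dz":0,"turn":0},
    {"dx":0,"dy":0,"dz":0,"turn":0},
    {"dx":0,"dy":0,"dz":0,"turn":0},
  ],
  jaw=0.55,
)

```text
time_s: 5.2
tool_pos: [0.501, 0.1008, 0.1221]
tcp_rot: [3.137, -0.003, 1.188]
ft_force: [-0.2, -0.4, 0.7]
finger_gap: 0.0663
gripper_force: 0.0
```

Run:
```python
from det import *
s=ctrl.state();print(s['tool_pos'],s['tcp_rot'],s['finger_gap'],s['joint_velocities'].round(3))
f=grab('wrist','w3.png')
for k,X,rad,z in [('w2',(.535,.182),.027,.013),('w3',(.5,.1),.027,.013),('w3',(.5,.1),.027,.008),('w2hole',(.535,.182),.011,.021),('w3hole',(.5,.1),.011,.021)]:
        print(k,circ(f,X,rad,z,.15))
```

```text
[0.50095829 0.10079936 0.12205891] [ 3.13697314e+00 -3.03848228e-03  1.18784119e+00] 0.06634076503252995 [ 0.001 -0.004  0.005 -0.    -0.005 -0.001]
w2 [5.3540000e-01 1.8240000e-01 2.7600000e+02 7.0875000e+01 9.8623803e-01]
w3 None
w3 None
w2hole [5.34900000e-01 1.81500000e-01 2.75875000e+02 7.16250000e+01
 1.00756466e+00]
w3hole None
```

View pics/w3.png

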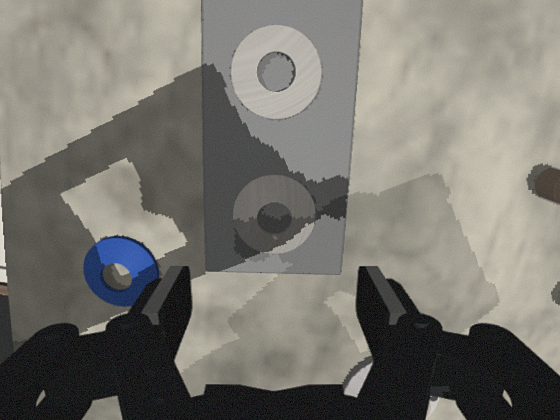

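Run:
```python
from det import *
f=grab('wrist')
print('w3',cast(f,(274,213.5),.012),cast(f,(274,217),.021))
for z in (.10,.105,.11,.115,.12):
    a,b=cast(f,(189,267),z),cast(f,(359,267),z);print(z,np.linalg.norm(a-b).round(4),((a+b)/2).round(4))
```

```text
w3 [0.50127421 0.10109833 0.012     ] [0.50137081 0.10146902 0.021     ]
0.1 0.0728 [0.5017 0.1033 0.1   ]
0.105 0.0704 [0.5025 0.1054 0.105 ]
0.11 0.0679 [0.5034 0.1076 0.11  ]
0.115 0.0655 [0.5042 0.1097 0.115 ]
0.12 0.063 [0.505  0.1119 0.12  ]
```

Emit:
carry_out(
  targets=[
    {"dx":0,"dy":0,"dz":0.03,"turn":0},
    {"dx":0,"dy":0,"dz":0.03,"turn":0},
    {"dx":0,"dy":0,"dz":0.02,"turn":0},
    {"dx":0,"dy":0,"dz":0.007,"turn":0},
    {"dx":0,"dy":0,"dz":0,"turn":0},
    {"dx":0,"dy":0,"dz":0,"turn":0},
  ],
)

```text
time_s: 5.9
tool_pos: [0.5001, 0.1006, 0.0336]
tcp_rot: [3.139, -0.002, 1.188]
ft_force: [0.6, 0.2, 0.4]
finger_gap: 0.0662
gripper_force: 0.0
```

Emit:
carry_out(
  targets=[
    {"dx":0.001,"dy":0,"dz":0.004,"turn":0},
    {"dx":0,"dy":0,"dz":0.003,"turn":0},
    {"dx":0,"dy":0,"dz":0,"turn":0},
  ],
)

```text
time_s: 6.2
tool_pos: [0.4993, 0.1013, 0.0254]
tcp_rot: [3.142, -0.0, 1.188]
ft_force: [-0.5, 0.1, 0.1]
finger_gap: 0.0665
gripper_force: 0.0
```

Emit:
carry_out(
  targets=[
    {"dx":0,"dy":0.001,"dz":0.002,"turn":0},
    {"dx":0,"dy":0,"dz":0,"turn":0},
  ],
)

```text
time_s: 6.4
tool_pos: [0.5003, 0.1009, 0.0232]
tcp_rot: [-3.142, -0.0, 1.188]
ft_force: [0.1, 0.6, -1.1]
finger_gap: 0.0658
gripper_force: 0.0
```

Emit:
carry_out(
  targets=[
    {"dx":0,"dy":0,"dz":0.002,"turn":0},
    {"dx":0,"dy":0,"dz":0,"turn":0},
  ],
)

```text
time_s: 6.6
tool_pos: [0.5001, 0.1009, 0.0211]
tcp_rot: [-3.141, 0.0, 1.188]
ft_force: [-0.1, -0.7, 0.7]
finger_gap: 0.0662
gripper_force: 0.0
```

Emit:
carry_out(
  targets=[
    {"dx":0,"dy":0,"dz":0.002,"turn":0},
    {"dx":0,"dy":0,"dz":0,"turn":0},
  ],
)

```text
time_s: 6.8
tool_pos: [0.5001, 0.1009, 0.0191]
tcp_rot: [-3.141, 0.0, 1.188]
ft_force: [0.5, -0.6, -0.5]
finger_gap: 0.0667
gripper_force: 0.0
```

Emit:
carry_out(
  targets=[
    {"dx":0,"dy":0,"dz":0,"turn":0},
    {"dx":0,"dy":0,"dz":0,"turn":0},
    {"dx":0,"dy":0,"dz":0,"turn":0},
    {"dx":0,"dy":0,"dz":0,"turn":0},
  ],
  jaw=0.2,
)

```text
time_s: 7.2
tool_pos: [0.5017, 0.1011, 0.0217]
tcp_rot: [3.139, -0.002, 1.188]
ft_force: [-2.1, -1.0, 16.2]
finger_gap: 0.0517
gripper_force: 40.0
```

Emit:
carry_out(
  targets=[
    {"dx":0,"dy":0,"dz":-0.002,"turn":0},
    {"dx":0,"dy":0,"dz":0,"turn":0},
    {"dx":0,"dy":0,"dz":0,"turn":0},
  ],
  jaw=0.0,
)

```text
time_s: 7.5
tool_pos: [0.5008, 0.101, 0.0221]
tcp_rot: [3.141, -0.001, 1.188]
ft_force: [-0.9, -0.1, 8.5]
finger_gap: 0.0504
gripper_force: 67.6
```

Run:
```python
from det import *
f=grab('wrist','w4.png')
```

```text
(no output)
```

View pics/w4.png

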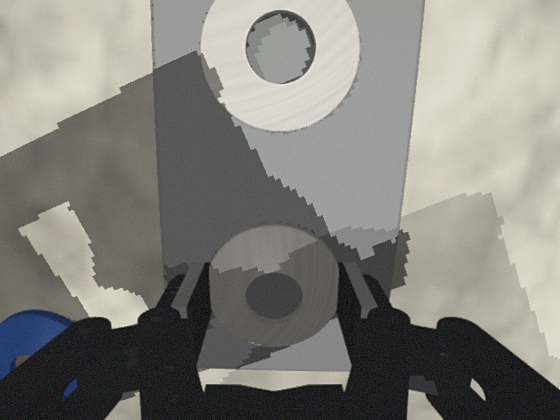

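Emit:
carry_out(
  targets=[
    {"dx":0,"dy":0,"dz":-0.02,"turn":0},
    {"dx":0,"dy":0,"dz":-0.03,"turn":0},
    {"dx":0,"dy":0,"dz":-0.04,"turn":0},
    {"dx":-0.02,"dy":0,"dz":-0.045,"turn":0},
    {"dx":-0.03,"dy":0,"dz":-0.04,"turn":0},
  ],
)

```text
time_s: 8.05
tool_pos: [0.4817, 0.0548, 0.1977]
tcp_rot: [3.141, -0.0, 1.19]
ft_force: [1.5, -0.9, -1.9]
finger_gap: 0.0505
gripper_force: 63.0
```

Run:
```python
from plan import *
s=ctrl.state();print(s['tool_pos'],s['finger_gap'],s['gripper_force'])
plan([(.49,-.165,.28,1.19)])
```

```text
[0.48174284 0.05481518 0.1976768 ] 0.050469299718002965 63.03650282963645
[{"dx": -0.0335, "dy": 0.0149, "dz": -0.0137, "turn": 0.0}, {"dx": -0.0335, "dy": 0.0149, "dz": -0.0137, "turn": 0.0}, {"dx": -0.0335, "dy": 0.0149, "dz": -0.0137, "turn": 0.0}, {"dx": -0.0335, "dy": 0.0149, "dz": -0.0137, "turn": 0.0}, {"dx": -0.0335, "dy": 0.0149, "dz": -0.0137, "turn": 0.0}, {"dx": -0.0335, "dy": 0.0149, "dz": -0.0137, "turn": 0.0}]
```

Emit:
carry_out(
  targets=[
    {"dx":-0.0335,"dy":0.015,"dz":-0.014,"turn":0},
    {"dx":-0.0335,"dy":0.015,"dz":-0.014,"turn":0},
    {"dx":-0.0335,"dy":0.015,"dz":-0.014,"turn":0},
    {"dx":-0.0335,"dy":0.015,"dz":-0.014,"turn":0},
    {"dx":-0.0335,"dy":0.015,"dz":-0.014,"turn":0},
    {"dx":-0.0335,"dy":0.015,"dz":-0.014,"turn":0},
  ],
)

```text
time_s: 8.65
tool_pos: [0.4895, -0.1669, 0.2801]
tcp_rot: [-3.14, -0.0, 1.188]
ft_force: [0.5, 0.4, -0.7]
finger_gap: 0.0506
gripper_force: 63.0
```

Emit:
carry_out(
  targets=[
    {"dx":0,"dy":0,"dz":0,"turn":0},
    {"dx":0,"dy":0,"dz":0,"turn":0},
    {"dx":0,"dy":0,"dz":0,"turn":0},
    {"dx":0,"dy":0,"dz":0,"turn":0},
    {"dx":0,"dy":0,"dz":0,"turn":0},
  ],
)

```text
time_s: 9.15
tool_pos: [0.4898, -0.1645, 0.2799]
tcp_rot: [-3.141, -0.0, 1.189]
ft_force: [-0.1, 0.2, -1.2]
finger_gap: 0.0505
gripper_force: 63.0
```

Run:
```python
from det import *
s=ctrl.state();print(s['tool_pos'],s['tcp_rot'],s['finger_gap'])
f=grab('wrist','w5.png')
for k,rad,z in [('foot',.04,.008),('seatw',.027,.021),('foot-top',.0375,.008)]: print(k,circ(f,(.528,-.076),rad,z,.12))
t=proj(f,(.528,-.076,.07));print(t,proj(f,(.528,-.076,.008)))
u=proj(f,(.528,-.076,.008)).astype(int);r=90
a=f['img'][max(0,u[1]-r):u[1]+r,max(0,u[0]-r):u[0]+r];print(u-r)
cv2.imwrite('pics/c5.png',np.hstack([cv2.resize(f['img'],None,fx=.6,fy=.6)[:252],cv2.resize(cv2.convertScaleAbs(a,alpha=1.5),(252,252))]))
```

```text
[ 0.48979333 -0.16452058  0.27987943] [-3.14061479e+00 -1.59087246e-04  1.18937649e+00] 0.05053445619478126
foot [ 5.32100000e-01 -7.51000000e-02  2.80375000e+02  7.23750000e+01
  9.81579737e-01]
seatw [ 5.35800000e-01 -9.03000000e-02  2.89875000e+02  8.50000000e+01
  9.45171667e-01]
foot-top [ 5.32100000e-01 -7.58000000e-02  2.80625000e+02  7.30000000e+01
  1.04641345e+00]
[277.4083513  69.9054731] [276.88367197  74.78746669]
[186 -16]
```

View pics/c5.png

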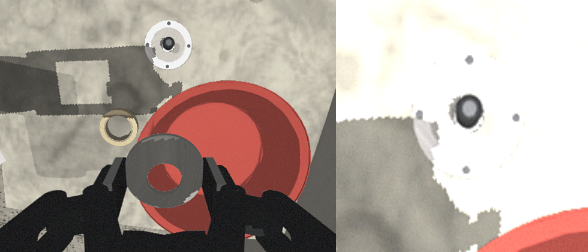

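Run:
```python
from det import *
f=grab('wrist');im=f['img'].astype(int);g=cv2.cvtColor(f['img'],6)
m=np.zeros_like(g);m[50:92,258:300]=(g[50:92,258:300]<75)
n,l,st,c=cv2.connectedComponentsWithStats(m);i=1+np.argmax(st[1:,4]);print(st[i],c[i])
(cx,cy),r=cv2.minEnclosingCircle(np.argwhere(l==i)[:,::-1].astype(np.float32));print(cx,cy,r,cast(f,c[i],.06),cast(f,c[i],.03),'expect r at .06',np.linalg.norm(proj(f,(.5405,-.0755,.06))-proj(f,(.532,-.0755,.06))))
z=ctrl.state()['tool_pos'];print(z)
m=((im[...,2]>100)&(im[...,1]<110)&(im[...,2]-im[...,1]>40)).astype(np.uint8);m2=np.zeros_like(m);m2[262:330,235:312]=m[262:330,235:312]
n,l,st,c=cv2.connectedComponentsWithStats(m2);
for k in range(1,n):
  if st[k,4]>150: print(st[k],c[k],(cast(f,c[k],z[2]-.0045)-z).round(4))
# outer silhouette of held washer
print('outer',circ(f,(z[0],z[1]),.027,z[2]-.009,.12,1.3), 'hole',circ(f,(z[0],z[1]),.011,z[2]-.001,.15,2))
```

```text
[271  62  19  21 213] [279.4741784   72.57746479]
280.0 72.0 10.440406799316406 [ 0.52935484 -0.07824557  0.06      ] [ 0.53051057 -0.07647738  0.03      ] expect r at .06 9.89813113022872
[ 0.48991019 -0.16485309  0.28009896]
[ 246  272   57   47 2030] [273.71034483 295.00147783] [-0.0008 -0.0006 -0.0045]
outer [ 4.90600000e-01 -1.62500000e-01  2.74375000e+02  2.82125000e+02
  9.93465442e-01] hole None
```

Run:
```python
from plan import *
plan([(.5315,-.0765,.20,1.19),(.5315,-.0765,.095,1.19)],.035)
```

```text
[{"dx": 0.0244, "dy": 0.0014, "dz": 0.02, "turn": -0.0003}, {"dx": 0.0244, "dy": 0.0014, "dz": 0.02, "turn": -0.0003}, {"dx": 0.0244, "dy": 0.0014, "dz": 0.02, "turn": -0.0003}, {"dx": 0.0244, "dy": 0.0014, "dz": 0.02, "turn": -0.0003}, {"dx": 0.0, "dy": 0.0, "dz": 0.035, "turn": -0.0}, {"dx": 0.0, "dy": 0.0, "dz": 0.035, "turn": -0.0}, {"dx": 0.0, "dy": 0.0, "dz": 0.035, "turn": -0.0}]
```

Emit:
carry_out(
  targets=[
    {"dx":0.0244,"dy":0.0014,"dz":0.02,"turn":0},
    {"dx":0.0244,"dy":0.0014,"dz":0.02,"turn":0},
    {"dx":0.0244,"dy":0.0014,"dz":0.02,"turn":0},
    {"dx":0.0244,"dy":0.0014,"dz":0.02,"turn":0},
    {"dx":0,"dy":0,"dz":0.035,"turn":0},
    {"dx":0,"dy":0,"dz":0.035,"turn":0},
    {"dx":0,"dy":0,"dz":0.02,"turn":0},
    {"dx":0,"dy":0,"dz":0.015,"turn":0},
  ],
)

```text
time_s: 10.05
tool_pos: [0.5308, -0.0765, 0.0935]
tcp_rot: [-3.139, 0.0, 1.189]
ft_force: [0.0, -0.5, 0.9]
finger_gap: 0.0505
gripper_force: 63.0
```

Emit:
carry_out(
  targets=[
    {"dx":0,"dy":0,"dz":0,"turn":0},
    {"dx":0,"dy":0,"dz":0,"turn":0},
    {"dx":0,"dy":0,"dz":0,"turn":0},
    {"dx":0,"dy":0,"dz":0,"turn":0},
  ],
)

```text
time_s: 10.45
tool_pos: [0.5323, -0.0772, 0.0964]
tcp_rot: [3.139, -0.001, 1.188]
ft_force: [0.9, 0.5, -0.9]
finger_gap: 0.0505
gripper_force: 63.0
```

Run:
```python
from det import *
s=ctrl.state();print(s['tool_pos'],s['tcp_rot'],s['finger_gap'])
f=grab('wrist','w6.png');g=grab('top','t6.png')
z=s['tool_pos'];print(proj(f,z-[0,0,.001]),proj(g,(.5315,-.0765,.07)),proj(g,z))
cv2.imwrite('pics/c6.png',np.hstack([f['img'][120:420,130:430],cv2.resize(g['img'][140:240,290:390],(300,300),interpolation=2)]))
```

```text
[ 0.53230569 -0.07717434  0.09640557] [ 3.13938184e+00 -5.98849366e-04  1.18782606e+00] 0.05050708255245068
[274.67296576 297.11227222] [344.63115974 185.76087401] [346.88999432 183.43446562]
```

View pics/c6.png

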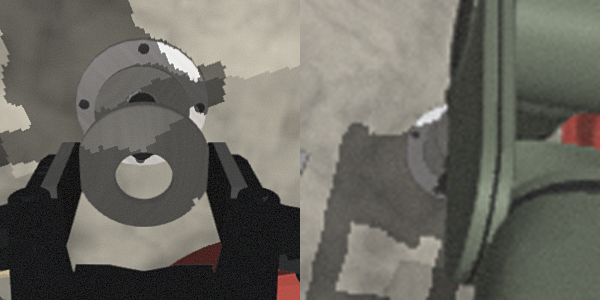

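Run:
```python
from det import *
s=ctrl.state();z=s['tool_pos'];f=grab('wrist')
print(z,proj(f,(z[0],z[1],.008)),proj(f,(z[0],z[1],.068)),circ(f,(.5315,-.0765),.04,.008,.12),cast(f,(271.5,223),.008))
print('outer',circ(f,(z[0],z[1]),.027,z[2]-.009,.12,1.3))
for b in ((273.5,168),(214,224.5),(330,228)): print(cast(f,b,.008).round(4))
```

```text
[ 0.53202372 -0.07717276  0.09609305] [274.07592631 224.34814921] [274.42391917 266.81415627] None [ 0.53091747 -0.075816    0.008     ]
outer None
[ 0.5444 -0.0456  0.008 ]
[ 0.4987 -0.0639  0.008 ]
[ 0.5622 -0.0918  0.008 ]
```

Emit:
carry_out(
  targets=[
    {"dx":-0.001,"dy":-0.001,"dz":0.013,"turn":0},
    {"dx":0,"dy":0,"dz":0.01,"turn":0},
    {"dx":0,"dy":0,"dz":0,"turn":0},
    {"dx":0,"dy":0,"dz":0,"turn":0},
  ],
)

```text
time_s: 11.0
tool_pos: [0.5303, -0.0777, 0.0722]
tcp_rot: [-3.141, 0.0, 1.188]
ft_force: [0.2, 0.2, -0.7]
finger_gap: 0.0505
gripper_force: 63.0
```

Emit:
carry_out(
  targets=[
    {"dx":0,"dy":0,"dz":0.007,"turn":0},
    {"dx":0,"dy":0,"dz":0.005,"turn":0},
    {"dx":0,"dy":0,"dz":0,"turn":0},
  ],
)

```text
time_s: 11.3
tool_pos: [0.5298, -0.0776, 0.0595]
tcp_rot: [-3.14, 0.0, 1.188]
ft_force: [-0.2, -0.8, -0.4]
finger_gap: 0.0505
gripper_force: 63.0
```

Emit:
carry_out(
  targets=[
    {"dx":0,"dy":0,"dz":0.008,"turn":0},
    {"dx":0,"dy":0,"dz":0.007,"turn":0},
    {"dx":0,"dy":0,"dz":0.004,"turn":0},
    {"dx":0,"dy":0,"dz":0,"turn":0},
  ],
)

```text
time_s: 11.7
tool_pos: [0.5298, -0.0776, 0.0404]
tcp_rot: [-3.14, 0.0, 1.188]
ft_force: [-0.7, 1.0, -1.1]
finger_gap: 0.0502
gripper_force: 63.0
```

Emit:
carry_out(
  targets=[
    {"dx":0,"dy":0,"dz":0.003,"turn":0},
    {"dx":0,"dy":0,"dz":0,"turn":0},
  ],
)

```text
time_s: 11.9
tool_pos: [0.5302, -0.0776, 0.0381]
tcp_rot: [-3.141, -0.0, 1.188]
ft_force: [-0.4, 0.4, -1.2]
finger_gap: 0.0504
gripper_force: 63.0
```

Emit:
carry_out(
  targets=[
    {"dx":0,"dy":0,"dz":0.002,"turn":0},
    {"dx":0,"dy":0,"dz":0.001,"turn":0},
    {"dx":0,"dy":0,"dz":0,"turn":0},
  ],
)

```text
time_s: 12.2
tool_pos: [0.5302, -0.0776, 0.0352]
tcp_rot: [-3.141, -0.0, 1.188]
ft_force: [0.3, -0.0, -1.2]
finger_gap: 0.0506
gripper_force: 63.0
```

Emit:
carry_out(
  targets=[
    {"dx":0,"dy":0,"dz":0,"turn":0},
    {"dx":0,"dy":0,"dz":0,"turn":0},
    {"dx":0,"dy":0,"dz":0,"turn":0},
    {"dx":0,"dy":0,"dz":0,"turn":0},
  ],
  jaw=0.55,
)

```text
time_s: 12.6
tool_pos: [0.5304, -0.0777, 0.0354]
tcp_rot: [3.141, -0.0, 1.188]
ft_force: [0.8, -0.6, -0.3]
finger_gap: 0.0664
gripper_force: 0.0
```

Emit:
carry_out(
  targets=[
    {"dx":0,"dy":0,"dz":-0.01,"turn":0},
    {"dx":0,"dy":0,"dz":-0.025,"turn":0},
    {"dx":0,"dy":0,"dz":-0.04,"turn":0},
    {"dx":0,"dy":0,"dz":-0.045,"turn":0},
    {"dx":0,"dy":0,"dz":-0.035,"turn":0},
  ],
)

```text
time_s: 13.1
tool_pos: [0.5308, -0.0777, 0.1937]
tcp_rot: [3.139, -0.001, 1.188]
ft_force: [1.0, -0.3, 0.1]
finger_gap: 0.0662
gripper_force: 0.0
```

Run:
```python
from plan import *
f=grab('wrist','w7.png');cv2.imwrite('pics/c7.png',f['img'][100:400,130:430])
plan([(.5645,.2625,.19,1.19),(.5645,.2625,.12,1.19)])
```

```text
[{"dx": 0.0409, "dy": -0.0123, "dz": 0.0012, "turn": -0.0003}, {"dx": 0.0409, "dy": -0.0123, "dz": 0.0012, "turn": -0.0003}, {"dx": 0.041, "dy": -0.0123, "dz": 0.0012, "turn": -0.0003}, {"dx": 0.041, "dy": -0.0123, "dz": 0.0012, "turn": -0.0003}, {"dx": 0.041, "dy": -0.0123, "dz": 0.0012, "turn": -0.0003}, {"dx": 0.041, "dy": -0.0123, "dz": 0.0012, "turn": -0.0003}, {"dx": 0.041, "dy": -0.0123, "dz": 0.0012, "turn": -0.0003}, {"dx": 0.041, "dy": -0.0123, "dz": 0.0012, "turn": -0.0003}]
[{"dx": 0.0, "dy": 0.0, "dz": 0.035, "turn": 0.0}, {"dx": 0.0, "dy": 0.0, "dz": 0.035, "turn": 0.0}]
```

View pics/c7.png

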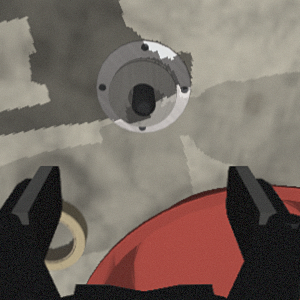

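Emit:
carry_out(
  targets=[
    {"dx":0.041,"dy":-0.0123,"dz":0.001,"turn":0},
    {"dx":0.041,"dy":-0.0123,"dz":0.001,"turn":0},
    {"dx":0.041,"dy":-0.0123,"dz":0.001,"turn":0},
    {"dx":0.041,"dy":-0.0123,"dz":0.001,"turn":0},
    {"dx":0.041,"dy":-0.0123,"dz":0.001,"turn":0},
    {"dx":0.041,"dy":-0.0123,"dz":0.001,"turn":0},
    {"dx":0.041,"dy":-0.0123,"dz":0.001,"turn":0},
    {"dx":0.041,"dy":-0.0123,"dz":0.001,"turn":0},
  ],
)

```text
time_s: 13.95
tool_pos: [0.5614, 0.2651, 0.1829]
tcp_rot: [3.141, -0.0, 1.188]
ft_force: [0.1, -0.8, -0.7]
finger_gap: 0.0662
gripper_force: 0.0
```

Emit:
carry_out(
  targets=[
    {"dx":0,"dy":0,"dz":0.035,"turn":0},
    {"dx":0,"dy":0,"dz":0.03,"turn":0},
    {"dx":0,"dy":0,"dz":0,"turn":0},
    {"dx":0,"dy":0,"dz":0,"turn":0},
    {"dx":0,"dy":0,"dz":0,"turn":0},
    {"dx":0,"dy":0,"dz":0,"turn":0},
    {"dx":0,"dy":0,"dz":0,"turn":0},
  ],
)

```text
time_s: 14.65
tool_pos: [0.5623, 0.2634, 0.1188]
tcp_rot: [3.14, -0.002, 1.187]
ft_force: [-0.2, 0.7, -0.2]
finger_gap: 0.0661
gripper_force: 0.0
```

Run:
```python
from det import *
s=ctrl.state();print(s['tool_pos'],s['tcp_rot'],s['finger_gap'])
f=grab('wrist','w8.png')
for X in ((.565,.263),(.568,.264)):
  for rad,z in ((.027,.021),(.011,.013),(.011,.008)): print(rad,z,circ(f,X,rad,z,.15,1.5))
```

```text
[0.56231415 0.26335982 0.11883976] [ 3.13979832e+00 -1.99094108e-03  1.18731107e+00] 0.06611096421013621
0.027 0.021 None
0.011 0.013 None
0.011 0.008 None
0.027 0.021 None
0.011 0.013 None
0.011 0.008 None
```

```bash
sed -i 's/def circ(f,X,rad,z,tol=.08,win=1.6)/def circ(f,X,rad,z,tol=.08,win=1.6,p1=120,p2=.3)/;s/param1=120,param2=.3/param1=p1,param2=p2/;s/HOUGH_GRADIENT_ALT,1.5,10/HOUGH_GRADIENT_ALT,1.5,4/' det.py
python3 - <<'E'
from det import *
f=grab('wrist')
print(proj(f,(.565,.263,.021)))
for p1 in (30,60):
 for p2 in (.05,.15,.3):
  for rad,z in ((.027,.021),(.011,.013),(.011,.008)): print(p1,p2,rad,z,circ(f,(.565,.2635),rad,z,.12,1.5,p1,p2))
E
```

```text
[278.59729727 218.56421546]
30 0.05 0.027 0.021 [5.68800000e-01 2.64900000e-01 2.83250000e+02 2.13625000e+02
 9.58064029e-01]
30 0.05 0.011 0.013 [5.66800000e-01 2.65500000e-01 2.79625000e+02 2.10375000e+02
 9.94327525e-01]
30 0.05 0.011 0.008 [5.6630000e-01 2.6420000e-01 2.7950000e+02 2.1025000e+02 1.0460606e+00]
30 0.15 0.027 0.021 [5.6880000e-01 2.6490000e-01 2.8325000e+02 2.1362500e+02 9.6024278e-01]
30 0.15 0.011 0.013 [5.66800000e-01 2.65500000e-01 2.79625000e+02 2.10375000e+02
 9.94327525e-01]
30 0.15 0.011 0.008 [5.6630000e-01 2.6420000e-01 2.7950000e+02 2.1025000e+02 1.0460606e+00]
30 0.3 0.027 0.021 [5.68800000e-01 2.64900000e-01 2.83250000e+02 2.13625000e+02
 9.73109581e-01]
30 0.3 0.011 0.013 [5.66800000e-01 2.65500000e-01 2.79625000e+02 2.10375000e+02
 9.96477073e-01]
30 0.3 0.011 0.008 [5.6630000e-01 2.6420000e-01 2.7950000e+02 2.1025000e+02 1.0460606e+00]
60 0.05 0.027 0.021 [5.66300000e-01 2.64900000e-01 2.79500000e+02 2.15125000e+02
 9.92066169e-01]
60 0.05 0.011 0.013 [5.66800000e-01 2.65500000e-01 2.79625000e+02 2.10375000e+02
 9.95773231e-01]
60 0.05 0.011 0.008 [5.66300000e-01 2.64200000e-01 2.79500000e+02 2.10250000e+02
 1.04825732e+00]
60 0.15 0.027 0.021 [5.6630000e-01 2.6490000e-01 2.7950000e+02 2.1512500e+02 9.9139996e-01]
60 0.15 0.011 0.013 [5.66800000e-01 2.65500000e-01 2.79625000e+02 2.10375000e+02
 9.95773231e-01]
60 0.15 0.011 0.008 [5.66300000e-01 2.64200000e-01 2.79500000e+02 2.10250000e+02
 1.04825732e+00]
60 0.3 0.027 0.021 [5.66300000e-01 2.64900000e-01 2.79500000e+02 2.15125000e+02
 9.90607736e-01]
60 0.3 0.011 0.013 [5.66800000e-01 2.65500000e-01 2.79625000e+02 2.10375000e+02
 9.98311137e-01]
60 0.3 0.011 0.008 [5.66300000e-01 2.64200000e-01 2.79500000e+02 2.10250000e+02
 1.04825732e+00]
```

Emit:
carry_out(
  targets=[
    {"dx":0.003,"dy":0.0033,"dz":0.03,"turn":0},
    {"dx":0,"dy":0,"dz":0.03,"turn":0},
    {"dx":0,"dy":0,"dz":0.02,"turn":0},
    {"dx":0,"dy":0,"dz":0.01,"turn":0},
    {"dx":0,"dy":0,"dz":0.004,"turn":0},
    {"dx":0,"dy":0,"dz":0,"turn":0},
    {"dx":0,"dy":0,"dz":0,"turn":0},
    {"dx":0,"dy":0,"dz":0,"turn":0},
  ],
)

```text
time_s: 15.55
tool_pos: [0.5665, 0.2652, 0.0245]
tcp_rot: [3.14, -0.002, 1.188]
ft_force: [0.1, -1.2, 0.2]
finger_gap: 0.066
gripper_force: 0.0
```

Emit:
carry_out(
  targets=[
    {"dx":0,"dy":0,"dz":0,"turn":0},
    {"dx":0,"dy":0,"dz":0,"turn":0},
    {"dx":0,"dy":0,"dz":0,"turn":0},
    {"dx":0,"dy":0,"dz":0,"turn":0},
    {"dx":0,"dy":0,"dz":0,"turn":0},
  ],
  jaw=0.0,
)

```text
time_s: 16.05
tool_pos: [0.5661, 0.2652, 0.0248]
tcp_rot: [3.141, -0.001, 1.188]
ft_force: [-2.3, -0.3, 5.1]
finger_gap: 0.051
gripper_force: 61.2
```

Emit:
carry_out(
  targets=[
    {"dx":0,"dy":0,"dz":-0.015,"turn":0},
    {"dx":0,"dy":0,"dz":-0.03,"turn":0},
    {"dx":0,"dy":0,"dz":-0.04,"turn":0},
    {"dx":0,"dy":0,"dz":-0.045,"turn":0},
    {"dx":0,"dy":0,"dz":-0.03,"turn":0},
  ],
)

```text
time_s: 16.55
tool_pos: [0.5666, 0.2652, 0.187]
tcp_rot: [3.139, -0.003, 1.188]
ft_force: [0.3, 1.2, -0.9]
finger_gap: 0.0507
gripper_force: 62.5
```

Run:
```python
from plan import *
plan([(.5305,-.0775,.2,1.189)])
```

```text
[{"dx": -0.0414, "dy": 0.0118, "dz": -0.0016, "turn": -0.0002}, {"dx": -0.0414, "dy": 0.0118, "dz": -0.0016, "turn": -0.0002}, {"dx": -0.0414, "dy": 0.0118, "dz": -0.0016, "turn": -0.0002}, {"dx": -0.0414, "dy": 0.0118, "dz": -0.0016, "turn": -0.0002}, {"dx": -0.0414, "dy": 0.0118, "dz": -0.0016, "turn": -0.0002}, {"dx": -0.0414, "dy": 0.0118, "dz": -0.0016, "turn": -0.0002}, {"dx": -0.0414, "dy": 0.0118, "dz": -0.0016, "turn": -0.0002}, {"dx": -0.0414, "dy": 0.0118, "dz": -0.0016, "turn": -0.0002}]
```

Emit:
carry_out(
  targets=[
    {"dx":-0.0414,"dy":0.0118,"dz":0,"turn":0},
    {"dx":-0.0414,"dy":0.0118,"dz":0,"turn":0},
    {"dx":-0.0414,"dy":0.0118,"dz":0,"turn":0},
    {"dx":-0.0414,"dy":0.0118,"dz":0,"turn":0},
    {"dx":-0.0414,"dy":0.0118,"dz":0,"turn":0},
    {"dx":-0.0414,"dy":0.0118,"dz":0,"turn":0},
    {"dx":-0.0414,"dy":0.0118,"dz":0,"turn":0},
    {"dx":-0.0414,"dy":0.0118,"dz":0,"turn":0},
  ],
)

```text
time_s: 17.35
tool_pos: [0.5291, -0.0792, 0.1837]
tcp_rot: [3.141, -0.0, 1.188]
ft_force: [0.3, 0.1, 0.1]
finger_gap: 0.0508
gripper_force: 62.5
```

Emit:
carry_out(
  targets=[
    {"dx":0,"dy":0,"dz":0.04,"turn":0},
    {"dx":0,"dy":0,"dz":0.03,"turn":0},
    {"dx":0,"dy":0,"dz":0.015,"turn":0},
    {"dx":0,"dy":0,"dz":0,"turn":0},
    {"dx":0,"dy":0,"dz":0,"turn":0},
    {"dx":0,"dy":0,"dz":0,"turn":0},
    {"dx":0,"dy":0,"dz":0,"turn":0},
  ],
)

```text
time_s: 18.05
tool_pos: [0.5304, -0.0776, 0.0996]
tcp_rot: [3.139, -0.001, 1.188]
ft_force: [0.1, 0.0, -1.3]
finger_gap: 0.0508
gripper_force: 62.5
```

Run:
```python
from det import *
s=ctrl.state();p=s['tool_pos'];print(p,s['tcp_rot'],s['finger_gap'])
f=grab('wrist','w9.png')
for p1 in(30,60,120):
  print('rim',circ(f,p,.027,p[2]-.004,.1,1.3,p1,.15),'hole',circ(f,p,.011,p[2]-.012,.1,1.5,p1,.15))
```

```text
[ 0.53039995 -0.07757132  0.09958722] [ 3.13899380e+00 -6.64722379e-04  1.18808314e+00] 0.050836215175963866
rim [ 5.31500000e-01 -7.56000000e-02  2.75375000e+02  2.88000000e+02
  9.96634036e-01] hole [ 5.30500000e-01 -7.51000000e-02  2.72375000e+02  2.78375000e+02
  9.84517054e-01]
rim [ 5.30700000e-01 -7.44000000e-02  2.72375000e+02  2.86125000e+02
  1.00757999e+00] hole [ 5.31200000e-01 -7.37000000e-02  2.72750000e+02  2.75000000e+02
  1.04975171e+00]
rim [ 5.31600000e-01 -7.58000000e-02  2.75750000e+02  2.88375000e+02
  9.86549012e-01] hole [ 5.31200000e-01 -7.37000000e-02  2.72750000e+02  2.75000000e+02
  1.04975171e+00]
```

Emit:
carry_out(
  targets=[
    {"dx":-0.0005,"dy":0,"dz":0.015,"turn":0},
    {"dx":0,"dy":0,"dz":0.006,"turn":0},
    {"dx":0,"dy":0,"dz":0,"turn":0},
  ],
)

```text
time_s: 18.4
tool_pos: [0.5289, -0.0779, 0.0768]
tcp_rot: [-3.14, 0.0, 1.188]
ft_force: [-1.2, 0.1, -1.0]
finger_gap: 0.0507
gripper_force: 62.5
```

Emit:
carry_out(
  targets=[
    {"dx":0,"dy":0,"dz":0.008,"turn":0},
    {"dx":0,"dy":0,"dz":0.006,"turn":0},
    {"dx":0,"dy":0,"dz":0,"turn":0},
  ],
)

```text
time_s: 18.7
tool_pos: [0.5289, -0.0779, 0.0625]
tcp_rot: [-3.14, 0.0, 1.188]
ft_force: [0.9, 0.3, -0.9]
finger_gap: 0.0506
gripper_force: 62.5
```

Emit:
carry_out(
  targets=[
    {"dx":0,"dy":0,"dz":0.006,"turn":0},
    {"dx":0,"dy":0,"dz":0.005,"turn":0},
    {"dx":0,"dy":0,"dz":0,"turn":0},
    {"dx":0,"dy":0,"dz":0,"turn":0},
  ],
)

```text
time_s: 19.1
tool_pos: [0.5293, -0.078, 0.0521]
tcp_rot: [-3.141, -0.0, 1.188]
ft_force: [0.4, 0.4, -1.0]
finger_gap: 0.0504
gripper_force: 62.6
```

Emit:
carry_out(
  targets=[
    {"dx":0,"dy":0.001,"dz":0.001,"turn":0},
    {"dx":0,"dy":0,"dz":0,"turn":0},
    {"dx":0,"dy":0,"dz":0,"turn":0},
  ],
)

```text
time_s: 19.4
tool_pos: [0.5305, -0.0784, 0.0514]
tcp_rot: [3.141, -0.0, 1.188]
ft_force: [0.1, 0.6, -0.8]
finger_gap: 0.051
gripper_force: 62.6
```

Emit:
carry_out(
  targets=[
    {"dx":0,"dy":0,"dz":0,"turn":0},
    {"dx":0,"dy":0,"dz":0,"turn":0},
    {"dx":0,"dy":0,"dz":0,"turn":0},
    {"dx":0,"dy":0,"dz":0,"turn":0},
  ],
  jaw=0.55,
)

```text
time_s: 19.8
tool_pos: [0.5304, -0.0784, 0.0514]
tcp_rot: [3.141, -0.0, 1.188]
ft_force: [0.1, 0.3, -0.2]
finger_gap: 0.0665
gripper_force: 0.0
```

Emit:
carry_out(
  targets=[
    {"dx":0,"dy":0,"dz":-0.01,"turn":0},
    {"dx":0,"dy":0,"dz":-0.025,"turn":0},
    {"dx":0,"dy":0,"dz":-0.04,"turn":0},
    {"dx":0,"dy":0,"dz":-0.045,"turn":0},
    {"dx":0,"dy":0,"dz":-0.025,"turn":0},
    {"dx":0,"dy":0,"dz":0,"turn":0},
    {"dx":0,"dy":0,"dz":0,"turn":0},
  ],
)

```text
time_s: 20.5
tool_pos: [0.5301, -0.0784, 0.1969]
tcp_rot: [3.141, -0.0, 1.188]
ft_force: [0.0, 0.5, 0.1]
finger_gap: 0.0663
gripper_force: 0.0
```

Run:
```python
from plan import *
from det import circ
f=grab('wrist','w10.png')
for z in (.0385,.047,.03): print('top rim',z,[circ(f,(.531,-.0765),.027,z,.08,1.4,p,.15) for p in (60,100)])
plan([(.535,.182,.19,1.19),(.535,.182,.12,1.19)])
```

```text
top rim 0.0385 [None, None]
top rim 0.047 [None, None]
top rim 0.03 [None, None]
[{"dx": 0.0406, "dy": -0.0154, "dz": 0.001, "turn": -0.0004}, {"dx": 0.0406, "dy": -0.0154, "dz": 0.001, "turn": -0.0004}, {"dx": 0.0406, "dy": -0.0153, "dz": 0.001, "turn": -0.0004}, {"dx": 0.0406, "dy": -0.0153, "dz": 0.001, "turn": -0.0004}, {"dx": 0.0406, "dy": -0.0153, "dz": 0.001, "turn": -0.0004}, {"dx": 0.0406, "dy": -0.0153, "dz": 0.001, "turn": -0.0004}, {"dx": 0.0, "dy": 0.0, "dz": 0.035, "turn": 0.0}, {"dx": 0.0, "dy": 0.0, "dz": 0.035, "turn": 0.0}]
```

Emit:
carry_out(
  targets=[
    {"dx":0.0406,"dy":-0.0154,"dz":0.001,"turn":0},
    {"dx":0.0406,"dy":-0.0154,"dz":0.001,"turn":0},
    {"dx":0.0406,"dy":-0.0153,"dz":0.001,"turn":0},
    {"dx":0.0406,"dy":-0.0153,"dz":0.001,"turn":0},
    {"dx":0.0406,"dy":-0.0153,"dz":0.001,"turn":0},
    {"dx":0.0406,"dy":-0.0153,"dz":0.001,"turn":0},
    {"dx":0,"dy":0,"dz":0.035,"turn":0},
    {"dx":0,"dy":0,"dz":0.03,"turn":0},
  ],
)

```text
time_s: 21.35
tool_pos: [0.5349, 0.1833, 0.1229]
tcp_rot: [-3.14, 0.001, 1.191]
ft_force: [-0.9, -0.7, -0.8]
finger_gap: 0.0664
gripper_force: 0.0
```

Emit:
carry_out(
  targets=[
    {"dx":0,"dy":0,"dz":0,"turn":0},
    {"dx":0,"dy":0,"dz":0,"turn":0},
    {"dx":0,"dy":0,"dz":0,"turn":0},
    {"dx":0,"dy":0,"dz":0,"turn":0},
    {"dx":0,"dy":0,"dz":0,"turn":0},
  ],
)

```text
time_s: 21.85
tool_pos: [0.5367, 0.1818, 0.1265]
tcp_rot: [3.14, -0.002, 1.187]
ft_force: [-0.2, -0.1, 0.4]
finger_gap: 0.0664
gripper_force: 0.0
```

Run:
```python
from det import *
s=ctrl.state();p=s['tool_pos'];print(p)
f=grab('wrist')
for p1 in(30,60,120): print('rim',circ(f,(.535,.182),.027,.012,.1,1.4,p1,.15),'hole',circ(f,(.535,.182),.011,.021,.1,1.5,p1,.15))
g=grab('top')
for z in (.047,.034,.021):
  for p1 in (30,60,120): print('stack',z,circ(g,(.531,-.077),.027,z,.08,1.5,p1,.1))
```

```text
[0.53667846 0.1818255  0.12654252]
rim None hole [5.35500000e-01 1.82500000e-01 2.71875000e+02 2.15750000e+02
 9.87867216e-01]
rim None hole [5.35500000e-01 1.82500000e-01 2.71875000e+02 2.15750000e+02
 9.82010083e-01]
rim None hole None
stack 0.047 [ 5.31300000e-01 -7.95000000e-02  3.44250000e+02  1.87500000e+02
  9.99106062e-01]
stack 0.047 [ 5.31300000e-01 -7.95000000e-02  3.44250000e+02  1.87500000e+02
  9.99106062e-01]
stack 0.047 [ 5.31300000e-01 -7.95000000e-02  3.44250000e+02  1.87500000e+02
  9.99106062e-01]
stack 0.034 [ 5.32900000e-01 -8.11000000e-02  3.44000000e+02  1.87750000e+02
  9.97552384e-01]
stack 0.034 [ 5.32900000e-01 -8.11000000e-02  3.44000000e+02  1.87750000e+02
  9.97552384e-01]
stack 0.034 [ 5.32900000e-01 -8.11000000e-02  3.44000000e+02  1.87750000e+02
  9.97552384e-01]
stack 0.021 None
stack 0.021 [ 5.27000000e-01 -7.17000000e-02  3.39250000e+02  1.91000000e+02
  9.78961825e-01]
stack 0.021 [ 5.27000000e-01 -7.17000000e-02  3.39250000e+02  1.91000000e+02
  9.78961825e-01]
```

Emit:
carry_out(
  targets=[
    {"dx":0,"dy":-0.0013,"dz":0.035,"turn":0},
    {"dx":0,"dy":0,"dz":0.035,"turn":0},
    {"dx":0,"dy":0,"dz":0.02,"turn":0},
    {"dx":0,"dy":0,"dz":0.01,"turn":0},
    {"dx":0,"dy":0,"dz":0.003,"turn":0},
    {"dx":0,"dy":0,"dz":0,"turn":0},
    {"dx":0,"dy":0,"dz":0,"turn":0},
    {"dx":0,"dy":0,"dz":0,"turn":0},
  ],
)

```text
time_s: 22.75
tool_pos: [0.5356, 0.1826, 0.0235]
tcp_rot: [3.14, -0.002, 1.188]
ft_force: [-0.0, -0.2, -0.3]
finger_gap: 0.0662
gripper_force: 0.0
```

Emit:
carry_out(
  targets=[
    {"dx":0,"dy":0,"dz":0.001,"turn":0},
    {"dx":0,"dy":0,"dz":0,"turn":0},
    {"dx":0,"dy":0,"dz":0,"turn":0},
    {"dx":0,"dy":0,"dz":0,"turn":0},
    {"dx":0,"dy":0,"dz":0,"turn":0},
  ],
  jaw=0.0,
)

```text
time_s: 23.25
tool_pos: [0.5354, 0.1826, 0.0229]
tcp_rot: [3.14, -0.001, 1.188]
ft_force: [-1.8, 0.6, 8.4]
finger_gap: 0.0501
gripper_force: 60.7
```

Emit:
carry_out(
  targets=[
    {"dx":0,"dy":0,"dz":-0.015,"turn":0},
    {"dx":0,"dy":0,"dz":-0.03,"turn":0},
    {"dx":0,"dy":0,"dz":-0.04,"turn":0},
    {"dx":0,"dy":0,"dz":-0.045,"turn":0},
    {"dx":0,"dy":0,"dz":-0.03,"turn":0},
  ],
)

```text
time_s: 23.75
tool_pos: [0.5356, 0.1826, 0.1848]
tcp_rot: [3.138, -0.003, 1.188]
ft_force: [-0.3, -0.2, -0.7]
finger_gap: 0.0502
gripper_force: 62.3
```

Run:
```python
from plan import *
plan([(.531,-.0775,.19,1.189)])
```

```text
[{"dx": -0.0405, "dy": 0.0155, "dz": -0.0009, "turn": -0.0002}, {"dx": -0.0405, "dy": 0.0155, "dz": -0.0009, "turn": -0.0002}, {"dx": -0.0405, "dy": 0.0155, "dz": -0.0009, "turn": -0.0002}, {"dx": -0.0405, "dy": 0.0155, "dz": -0.0009, "turn": -0.0002}, {"dx": -0.0405, "dy": 0.0155, "dz": -0.0009, "turn": -0.0002}, {"dx": -0.0405, "dy": 0.0154, "dz": -0.0009, "turn": -0.0002}]
```

Emit:
carry_out(
  targets=[
    {"dx":-0.0405,"dy":0.0155,"dz":0,"turn":0},
    {"dx":-0.0405,"dy":0.0155,"dz":0,"turn":0},
    {"dx":-0.0405,"dy":0.0155,"dz":0,"turn":0},
    {"dx":-0.0405,"dy":0.0155,"dz":0,"turn":0},
    {"dx":-0.0405,"dy":0.0155,"dz":0,"turn":0},
    {"dx":-0.0405,"dy":0.0155,"dz":0,"turn":0},
    {"dx":0,"dy":0,"dz":0.035,"turn":0},
    {"dx":0,"dy":0,"dz":0.03,"turn":0},
  ],
)

```text
time_s: 24.55
tool_pos: [0.5305, -0.0794, 0.1162]
tcp_rot: [3.139, -0.001, 1.185]
ft_force: [-1.1, -0.1, -0.4]
finger_gap: 0.05
gripper_force: 62.3
```

Emit:
carry_out(
  targets=[
    {"dx":0,"dy":0,"dz":0.02,"turn":0},
    {"dx":0,"dy":0,"dz":0,"turn":0},
    {"dx":0,"dy":0,"dz":0,"turn":0},
    {"dx":0,"dy":0,"dz":0,"turn":0},
    {"dx":0,"dy":0,"dz":0,"turn":0},
    {"dx":0,"dy":0,"dz":0,"turn":0},
  ],
)

```text
time_s: 25.15
tool_pos: [0.5308, -0.0777, 0.0973]
tcp_rot: [3.14, -0.001, 1.188]
ft_force: [-0.3, 0.2, -0.4]
finger_gap: 0.0504
gripper_force: 62.4
```

Run:
```python
from det import *
s=ctrl.state();p=s['tool_pos'];print(p,s['finger_gap'])
f=grab('wrist','w11.png')
for p1 in(30,60): print('rim',circ(f,p,.027,p[2]-.009,.1,1.3,p1,.15),'hole',circ(f,p,.011,p[2]-.002,.1,1.5,p1,.15))
```

```text
[ 0.53084561 -0.07773473  0.09731537] 0.05040161262729513
rim [ 5.30400000e-01 -7.54000000e-02  2.71375000e+02  2.82500000e+02
  9.98188477e-01] hole [ 5.31000000e-01 -7.77000000e-02  2.75000000e+02  2.95625000e+02
  9.94907303e-01]
rim [ 5.31100000e-01 -7.69000000e-02  2.74375000e+02  2.85125000e+02
  9.79150063e-01] hole None
```

Centred as before; descend to about 0.064 with force checks.

Emit:
carry_out(
  targets=[
    {"dx":0,"dy":0,"dz":0.015,"turn":0},
    {"dx":0,"dy":0,"dz":0.007,"turn":0},
    {"dx":0,"dy":0,"dz":0,"turn":0},
    {"dx":0,"dy":0,"dz":0,"turn":0},
  ],
)

```text
time_s: 25.6
tool_pos: [0.5304, -0.0778, 0.0744]
tcp_rot: [-3.142, -0.0, 1.188]
ft_force: [-0.1, -0.1, 0.2]
finger_gap: 0.0502
gripper_force: 62.4
```

Emit:
carry_out(
  targets=[
    {"dx":0,"dy":0,"dz":0.007,"turn":0},
    {"dx":0,"dy":0,"dz":0.003,"turn":0},
    {"dx":0,"dy":0,"dz":0,"turn":0},
    {"dx":0,"dy":0,"dz":0,"turn":0},
  ],
)

```text
time_s: 26.0
tool_pos: [0.5303, -0.0778, 0.0642]
tcp_rot: [-3.142, -0.0, 1.188]
ft_force: [0.4, -0.1, -0.9]
finger_gap: 0.0501
gripper_force: 62.4
```

Emit:
carry_out(
  targets=[
    {"dx":0,"dy":0,"dz":0.0015,"turn":0},
    {"dx":0,"dy":0,"dz":0,"turn":0},
    {"dx":0,"dy":0,"dz":0,"turn":0},
  ],
)

```text
time_s: 26.3
tool_pos: [0.5303, -0.0778, 0.0629]
tcp_rot: [3.141, -0.0, 1.188]
ft_force: [0.3, -0.2, -0.4]
finger_gap: 0.0501
gripper_force: 62.4
```

Emit:
carry_out(
  targets=[
    {"dx":0,"dy":0,"dz":0.0,"turn":0},
    {"dx":0,"dy":0,"dz":0,"turn":0},
    {"dx":0,"dy":0,"dz":0,"turn":0},
    {"dx":0,"dy":0,"dz":0,"turn":0},
  ],
  jaw=0.55,
)

```text
time_s: 26.7
tool_pos: [0.5303, -0.0778, 0.0628]
tcp_rot: [3.141, -0.0, 1.188]
ft_force: [-0.5, -0.4, -0.6]
finger_gap: 0.0665
gripper_force: 0.0
```

Emit:
carry_out(
  targets=[
    {"dx":0,"dy":0,"dz":-0.01,"turn":0},
    {"dx":0,"dy":0,"dz":-0.025,"turn":0},
    {"dx":0,"dy":0,"dz":-0.04,"turn":0},
    {"dx":0,"dy":0,"dz":-0.045,"turn":0},
    {"dx":0.03,"dy":-0.03,"dz":-0.025,"turn":0},
    {"dx":0.035,"dy":-0.035,"dz":0,"turn":0},
    {"dx":0.035,"dy":-0.035,"dz":0,"turn":0},
    {"dx":0.035,"dy":-0.035,"dz":0,"turn":0},
  ],
)

```text
time_s: 27.5
tool_pos: [0.4547, 0.0993, 0.209]
tcp_rot: [3.14, -0.001, 1.187]
ft_force: [0.3, 0.5, 0.1]
finger_gap: 0.0661
gripper_force: 0.0
```

Emit:
carry_out(
  targets=[
    {"dx":0,"dy":0,"dz":0,"turn":0},
    {"dx":0,"dy":0,"dz":0,"turn":0},
    {"dx":0,"dy":0,"dz":0,"turn":0},
    {"dx":0,"dy":0,"dz":0,"turn":0},
    {"dx":0,"dy":0,"dz":0,"turn":0},
  ],
)

```text
time_s: 28.0
tool_pos: [0.456, 0.0968, 0.2078]
tcp_rot: [-3.142, 0.0, 1.186]
ft_force: [-0.3, 0.2, -0.6]
finger_gap: 0.0659
gripper_force: 0.0
```

Run:
```python
from det import *
s=ctrl.state();print(s['tool_pos'],s['time_s'])
f=grab('wrist');g=grab('top');c=grab('scene','fin.png')
for n,q in (('w',f),('t',g)):
  print(n,proj(q,(.531,-.077,.05)))
  for k,rad,z in (('rim',.027,.051),('rimlow',.027,.041),('hole',.011,.060),('foot',.04,.008)):
    print(k,[circ(q,(.531,-.077),rad,z,.1,1.5,p,.1) for p in (40,100)])
# scene: bright steel vs dark post column along the projected axis
a=cv2.cvtColor(c['img'],6)
for z in np.arange(.004,.076,.003):
  u=proj(c,(.531,-.077,z)); x,y=int(round(u[0])),int(round(u[1])); print(round(z*1000),x,y,a[y,x-16:x+13:2])
```

```text
[0.45602484 0.09683573 0.20776026] 28.0
w [425.57159356 341.22078019]
rim [None, None]
rimlow [None, None]
hole [None, None]
foot [None, None]
t [343.41830074 187.41012237]
rim [array([ 5.31200000e-01, -7.73000000e-02,  3.43625000e+02,  1.87250000e+02,
        9.79787393e-01]), array([ 5.31200000e-01, -7.73000000e-02,  3.43625000e+02,  1.87250000e+02,
        9.77877687e-01])]
rimlow [array([ 5.32600000e-01, -7.90000000e-02,  3.43625000e+02,  1.87375000e+02,
        9.83471562e-01]), array([ 5.32600000e-01, -7.90000000e-02,  3.43625000e+02,  1.87375000e+02,
        9.72669252e-01])]
hole [array([ 5.30000000e-01, -7.85000000e-02,  3.44750000e+02,  1.87125000e+02,
        9.49170901e-01]), array([ 5.30000000e-01, -7.85000000e-02,  3.44750000e+02,  1.87125000e+02,
        9.49170901e-01])]
foot [array([ 5.2980000e-01, -7.5600000e-02,  3.4000000e+02,  1.9075000e+02,
        9.8349863e-01]), array([ 5.29800000e-01, -7.56000000e-02,  3.40000000e+02,  1.90750000e+02,
        1.00851782e+00])]
4 316 243 [ 96 127 101  50  48  59  63  68  70  71  69  58  46  45  45]
7 316 242 [102  92  73  48 
[... 950 characters left out ...]
50 154 165 182 192 181 160 154 152 148 112]
49 317 228 [100  96  98 138 148 151 157 161 155 150 150 153 153 147 111]
52 317 227 [ 99  98 105 130 147 149 133  94  78  80 119 151 151 146 111]
55 317 226 [102 103 111 125 143 146 100  37  27  30  85 146 149 142 114]
58 317 225 [104 106 112 124 132 144  82  24  21  24  68 142 147 131 113]
61 317 224 [108 108 107 113 121 137  91  30  24  26  77 140 143 122 119]
64 317 223 [110 111 110 105 113 122 113  48  29  36 105 140 132 120 132]
67 317 222 [114 116 113 109 111 113 115  70  41  52 123 132 122 124 145]
70 317 221 [117 121 120 118 114 109 112  91  58  71 119 121 120 132 151]
73 318 220 [121 124 123 122 114 111 112  94  84 110 117 122 133 146 155]
```

Run:
```python
from det import *
c=grab('scene');a=cv2.cvtColor(c['img'],6)
C=-np.array(c['R']).T@np.array(c['t']);d=C[:2]-[.531,-.077];d/=np.linalg.norm(d)
A=np.array([.531,-.077])
for k,r,z in (('rim bottom front',.027,.047),('rim top front',.027,.052),('hole front',.011,.060),('hole back',-.011,.060),('post top back',-.0045,.070)):
  print(k,proj(c,(*(A+r*d),z)).round(1), 'if 8mm lower',proj(c,(*(A+r*d),z-.008)).round(1))
print(a[214:242,317].tolist())
for s in (-1,1): print('rim side',proj(c,(A[0]-s*d[1]*.027,A[1]+s*d[0]*.027,.05)).round(1))
print(a[226,298:338].tolist());print(a[229,298:338].tolist())
```

```text
rim bottom front [316.6 236.1] if 8mm lower [316.4 238.8]
rim top front [316.7 234.4] if 8mm lower [316.5 237.1]
hole front [317.1 227.4] if 8mm lower [316.9 230.2]
hole back [317.4 221.8] if 8mm lower [317.3 224.5]
post top back [317.5 220. ] if 8mm lower [317.4 222.8]
[117, 116, 119, 123, 123, 115, 85, 58, 41, 29, 24, 21, 27, 79, 155, 192, 199, 201, 201, 199, 179, 103, 53, 49, 50, 55, 65, 71]
rim side [305.6 227.4]
rim side [328.6 228.7]
[104, 104, 103, 103, 101, 103, 106, 111, 117, 125, 134, 142, 147, 146, 131, 100, 62, 38, 28, 27, 27, 30, 47, 84, 125, 146, 150, 150, 148, 142, 128, 114, 113, 117, 120, 130, 140, 144, 146, 147]
[114, 112, 108, 103, 101, 99, 96, 93, 110, 139, 149, 150, 152, 155, 159, 166, 174, 182, 189, 192, 190, 181, 169, 160, 156, 154, 154, 152, 152, 148, 133, 111, 108, 109, 112, 115, 116, 117, 119, 119]
```

```bash
python3 -c "
from workcell import ctrl
print(ctrl.close_job())"
```

```text
the job is handed in; nothing more can be done
None
```

All four washers are on the arbor, facing up, down, up, down from bottom to top, and I handed the job in at about 28 s. The last camera checks put the top washer at the right height and centred on the post to about 1 mm, but the hand-in returned no verdict, so I can't confirm a pass.

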